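# Change over the tins in the kitchen's ultraviolet steriliser

### The job

Change over the kitchen tins in the ultraviolet steriliser: with its cover still shut, press the red mushroom stop button until it latches down, then slide the cover fully open, take the green tin out and stand it in the middle of the cork mat, and stand every cream tin upright on the floor of the tub. Slide the cover fully shut, and only then turn the red button clockwise so that it springs up again; the cover must never be open while the button is up. Leave the other kitchen things where they are.

Things in the scene. Friction and masses are not known exactly. Their poses are not given: they have to be found in the camera images.
- steriliser: Low white steriliser, fixed. Origin on the table under its tub's centre; x from its front (robot's side) to its rear, z up. Tub inside 170 (x) by 280 mm (y), floor 8 mm above the table, 10 mm walls 70 mm high; room for three tins with long sides along x, at y = -85, 0, 85 mm. Solid housing 70 mm high behind it, x 85 to 290 mm: the cover slides over it.
- cover (a joint): Slide of the flat clear cover in an aluminium frame over the tub, m: 0 = shut, grows along the steriliser's +x (away from the robot), 0.18 = fully open. Friction about 2 N; stays where left. Plate 190 mm (x) by 288 mm (y), 72 to 80 mm above the table.
- cover_handle (a point): Centre of the top of the cover's black upright handle bar, 116 mm above the table: 16 mm thick (along the steriliser's x), 80 mm long (its y), standing 36 mm above the cover's plate, 75 mm in front of the plate's centre. Moves with the cover; axes parallel to the steriliser's.
- stop_box: Yellow control box of the steriliser, fixed on the table, 110 x 110 x 60 mm high, with the red mushroom button standing on the middle of its top. Origin: centre of its underside, z up.
- stop_push (a joint): Travel of the red mushroom button, m: 0 = up, grows downward to its stop at 0.012. A spring (2 N) drives it up. Pressed fully home (about 6 N at first, then it snaps) it latches, and stays down at about 0.011 when released.
- stop_turn (a joint): Turn of the red mushroom head, rad: 0 at the start, grows clockwise seen from above to a stop at 1.2; light friction (0.02 N m), stays where left. While the button is latched, a turn past about 0.5 frees the latch and it springs up (if still gripped, when let go). Can be turned at constant height.
- stop_top (a point): Centre of the top of the red round mushroom head, 44 mm in diameter, 18 mm high, on a 20 mm neck; 112 mm above the table when up, about 101 mm when latched. Clear space under the head: 34 mm up, 23 mm latched. A white bar is marked on it.
- mat: Cork drying mat fixed on the table, 170 (its x) x 150 (its y) x 6 mm thick. Origin: centre of its underside, z up.
- tin_green: Green open-topped tin with white rim, 100 mm (its x) x 50 mm (its y) x 45 mm high, walls and floor 4 mm, 150 g, already sterilised; stands in the tub at the start. Origin: centre of its underside, z up when upright. Can be gripped from above across its 50 mm width.
- tin1: Cream open-topped tin with red rim, waiting to be sterilised (may be absent), standing on the table at the start: 100 mm (its x) x 50 mm (its y) x 45 mm high, walls and floor 4 mm, 150 g. Origin: centre of its underside, z up when upright.
- tin2: Cream open-topped tin with red rim, waiting to be sterilised (may be absent), standing on the table at the start: 100 mm (its x) x 50 mm (its y) x 45 mm high, walls and floor 4 mm, 150 g. Origin: centre of its underside, z up when upright.
- tin3: Cream open-topped tin with red rim, waiting to be sterilised (may be absent), standing on the table at the start: 100 mm (its x) x 50 mm (its y) x 45 mm high, walls and floor 4 mm, 150 g. Origin: centre of its underside, z up when upright.
- mug: Blue mug, 76 mm wide, 85 mm high, bystander. Origin: centre of its underside.
- bowl: Pink bowl, 100 mm wide, 50 mm high, bystander. Origin: centre of its underside.
- bottle: Clear bottle with red cap, 60 mm wide, 170 mm high, bystander. Origin: centre of its underside.
- carton: Yellow carton, 60 x 100 x 130 mm high, bystander. Origin: centre of its underside.
- jar: Amber jar with brass lid, 70 mm wide, 90 mm high, bystander. Origin: centre of its underside.
- spoon: Wooden spoon lying on the table, bystander. Origin: under its middle.
Mind the look-alikes: they are no part of the job. What is shaped like the tin3 but purple is not meant. What is shaped like the tin1 but purple is not meant.

How it is judged (in metres and radians):
On the way, in this order (a step that is already met when the one before it is completed fails the run):
1. the red button is latched down while the cover is shut (value of joint stop_push above 0.008 m and value of joint cover below 0.02 m), for 0.3 s.
2. the cover is fully open, the button still down (value of joint cover above 0.15 m and value of joint stop_push above 0.008 m), for 0.2 s.
3. the green tin stands on the mat and every cream tin stands in the tub (x of tin_green in the frame of mat between -0.05 and 0.05 m and y of tin_green in the frame of mat between -0.05 and 0.05 m and z of tin_green in the frame of mat below 0.016 m and linear speed of each of tin_green, tin1, tin2, tin3 below 0.05 m/s and angle between each of tin_green, tin1, tin2, tin3's own z axis and vertical below 0.2 rad and x of tin1 in the frame of steriliser between -0.06 and 0.06 m and y of tin1 in the frame of steriliser between -0.135 and 0.135 m and z of each of tin1, tin2, tin3 in the frame of steriliser below 0.02 m and x of tin2 in the frame of steriliser between -0.06 and 0.06 m and y of tin2 in the frame of steriliser between -0.135 and 0.135 m and x of tin3 in the frame of steriliser between -0.06 and 0.06 m and y of tin3 in the frame of steriliser between -0.135 and 0.135 m and value of joint stop_push above 0.008 m), for 0.2 s.
4. the cover is fully shut over the cream tins, the button still down (value of joint cover below 0.01 m and x of tin1 in the frame of steriliser between -0.06 and 0.06 m and y of tin1 in the frame of steriliser between -0.135 and 0.135 m and z of each of tin1, tin2, tin3 in the frame of steriliser below 0.02 m and linear speed of each of tin1, tin2, tin3 below 0.05 m/s and angle between each of tin1, tin2, tin3's own z axis and vertical below 0.2 rad and x of tin2 in the frame of steriliser between -0.06 and 0.06 m and y of tin2 in the frame of steriliser between -0.135 and 0.135 m and x of tin3 in the frame of steriliser between -0.06 and 0.06 m and y of tin3 in the frame of steriliser between -0.135 and 0.135 m and value of joint stop_push above 0.008 m), for 0.2 s.
5. the red button has been turned and has sprung up (value of joint stop_push below 0.003 m and value of joint stop_turn above 0.3 rad and value of joint cover below 0.01 m), for 0.2 s.
At the end, for the whole second after the job is handed in: The green tin stands upright on the cork mat, its centre within 50 mm of the mat's along both sides; every cream tin present stands upright on the tub's floor; the cover is within 10 mm of fully shut; the red button has been turned clockwise (more than 0.3 rad) and is up (within 3 mm) (all of step 5 and x of tin_green in the frame of mat between -0.05 and 0.05 m and y of tin_green in the frame of mat between -0.05 and 0.05 m and z of tin_green in the frame of mat below 0.016 m and linear speed of each of tin_green, tin1, tin2, tin3 below 0.05 m/s and angle between each of tin_green, tin1, tin2, tin3's own z axis and vertical below 0.2 rad and x of tin1 in the frame of steriliser between -0.06 and 0.06 m and y of tin1 in the frame of steriliser between -0.135 and 0.135 m and z of each of tin1, tin2, tin3 in the frame of steriliser below 0.02 m and x of tin2 in the frame of steriliser between -0.06 and 0.06 m and y of tin2 in the frame of steriliser between -0.135 and 0.135 m and x of tin3 in the frame of steriliser between -0.06 and 0.06 m and y of tin3 in the frame of steriliser between -0.135 and 0.135 m and velocity of joint cover below 0.01 m/s); the robot touches nothing.
It fails at once if the cover is open by more than 20 mm while the red button is up (value of joint cover above 0.02 m and value of joint stop_push below 0.006 m).
It fails at once if a bystander (mug, bowl, bottle, carton, jar, spoon) is moved by more than 50 mm (distance of any of mug, bowl, bottle, carton, jar, spoon from where it was at the start of the episode above 0.05 m).
Of tin1, tin2, tin3 only 2 to 3 are there at a start; the rules pass over those that are not, and their reading is None.
At some moment in a run one of tin1, tin2, tin3, tin_green may be knocked a few centimetres aside while the robot is not near it.
Once in a run the grip may slacken for a moment while it holds something.
It also fails if it takes over 210 s, if anything falls off the work surface, if the arm or the gripper's body presses on something with over 40 N, if the wrist force passes 120 N, or if a joint passes its speed limit or range.

### The arm

A 6-joint arm with a two-finger parallel gripper is mounted at the origin on the work surface. World frame = base frame: x ahead of the robot, y to its left, z up, the work surface at z = 0. Lengths are in mm, angles in rad, forces in N, time in s.
With the tool pointing down it reaches from about 425 to 950 mm from the base axis. Payload 3.5 kg.
Tool frame: the origin (TCP) lies at the very end of the fingers, on their centre line; the grasp point (between the pads) lies ctrl.pinch_z behind it (ctrl.pinch_z is the distance from the TCP to the grasp point, in mm); z points along the fingers, y is the line along which they close (so a half turn about z gives the same grasp; the last joint's range is limited). The gripper opens to 85 mm and grips with 20 to 120 N. Pads are 22 mm wide; open, the fingers measure 114 mm over their backs; the gripper's body (76 mm by 85 mm) begins 54 mm behind the grasp point. The pads swing forward as they close: fully open they stand 13 mm farther back than shut.
Start: joints at [1.079, 0.286, 1.577, -0, 1.279, -0.15], TCP at [226.212, 635.951, 231.325] pointing down, gripper open.
Joint ranges: [-2.77, 2.77], [-0.9, 2.22], [0.21, 2.48], [-1.53, 4.67], [0.24, 2.81], [-2.84, 2.84]. Speed limits (rad/s): [2.79, 2.79, 3.14, 3.14, 3.14, 3.14].

### API

Orientations are given as a unit quaternion [w, x, y, z].
In Python, from bench import ctrl, optics gives the robot as it stands.
- The arm moves only by the tool move_arm, never from a script. Its arguments are lists of equal length, an entry for each row: "offset": the shift along the tool's x, y, z as a fraction of full scale, a list of three; "rot": the turn, a rotation vector about the tool's x, y, z as a fraction of full scale, a list of three; "hand": the opening, from -1 (shut) to 1 (fully open). A call has 1 to 20 rows; each row shifts and turns the commanded pose from where the row before left it, along the tool's axes as they then stand; what a row does not reach is not made up. Full scale, the value 1, is 750 mm for a shift and 180 degrees for a turn. A row lasts 1/8 s, in which the tool goes at most 62.5 mm and 10.7 degrees, less where a joint would pass 70% of its speed; a pose out of reach is approached as far as the arm can. A call with a number of a shift or a turn outside -1 to 1 is refused whole. A call with a gripper value outside its range is refused whole. The fingers move at their own pace and stop on an object; "squeeze" is the grip in N (left out, the last holds). Time passes only in rows, so rows that do not move let the fingers close. It gives the time, the measured TCP pose, the force, the opening and the grip force at its end, in the units of the state.
- ctrl.sense(): the state, without advancing time (a new reading comes with each control period).
- optics.read_camera(name): name is "scene" or "top"; returns the picture (400x640x3 uint8, red, green, blue); there is no depth.
- optics.camera_model(name): a dict with "K" (3x3 intrinsics, pixels), "extrinsics" (4x4, takes a point from camera to world coordinates). Camera axes: x right, y down, z forward; pixel columns grow to the right and rows downward; lengths in mm; the calibration is good to about 2 mm. A picture is of the moment at which its call begins. camera_model takes no time and is no camera call.
- ctrl.close_job(): hands the job in; it is judged then, once.
The state is a dict: "time_s": time; "q": joint angles; "qvel": joint speeds; "effort": joint torques, N m; "eef_pos": TCP position; "ee_rot": TCP orientation; "wrist_force": force on the tool from outside, world axes, zero at the start; "torque": the same for the moment, N m; "grip_width": opening from 0.0 (shut) to 1.0 (fully open); "gripper_force": force on a finger pad.
Only numpy, scipy, OpenCV 4.12 (cv2) and the standard library are available. Lean on these libraries where they do the work, as an engineer would, in place of code of your own. Each camera call takes 0.05 s, during which the arm holds its last target. There are 200 camera calls.

## Working session

There is one attempt and no reset: what is moved stays moved. The work goes in short steps, Python scripts to look and compute and a tool call to move; the robot and the scene stay as the last step left them, time stands still between calls to the robot, and variables do not carry over. Pictures are saved under pics/ and viewed, at most 14 in all, crops included, and the job is handed in when it is done.

Besides the shell and the picture viewer there is one more tool, called after "Emit:" by a JSON object that holds its "name" and its "arguments", one argument or row to a line. move_arm: Moves the arm, as the interface text tells. Its arguments: {"type":"object","properties":{"offset":{"type":"array","items":{"type":"array","items":{"type":"number","minimum":-1,"maximum":1}}},"rot":{"type":"array","items":{"type":"array","items":{"type":"number","minimum":-1,"maximum":1}}},"hand":{"type":"array","items":{"type":"number"}},"squeeze":{"type":"number"}},"required":["offset","rot","hand"]}

```bash
ls; mkdir -p pics; python3 - <<'E'
from bench import ctrl, optics
import cv2
for n in("top","scene"):
    im=optics.read_camera(n); cv2.imwrite(f"pics/{n}0.png",im[:,:,::-1]); m=optics.camera_model(n); print(n,m["K"],m["extrinsics"])
print(ctrl.sense(),ctrl.pinch_z)
E
```

```text
pics
top [[401.45119107   0.         319.08775297]
 [  0.         401.45119107 198.03518784]
 [  0.           0.           1.        ]] [[ 2.99198500e-03 -9.83942635e-01  1.78459907e-01  2.40738745e+02]
 [-9.99991846e-01 -2.45993021e-03  3.20257023e-03  3.86245912e+01]
 [-2.71214648e-03 -1.78468034e-01 -9.83941972e-01  1.50550079e+03]
 [ 0.00000000e+00  0.00000000e+00  0.00000000e+00  1.00000000e+00]]
scene [[420.99661907   0.         318.97260091]
 [  0.         420.99661907 203.26648701]
 [  0.           0.           1.        ]] [[ 3.33662445e-01  6.64628860e-01 -6.68534107e-01  1.44934159e+03]
 [ 9.42678512e-01 -2.31359693e-01  2.40478513e-01 -3.03291468e+02]
 [ 5.15711401e-03 -7.10451385e-01 -7.03727385e-01  1.06093162e+03]
 [ 0.00000000e+00  0.00000000e+00  0.00000000e+00  1.00000000e+00]]
{'time_s': 0.1, 'q': array([ 1.07901684e+00,  2.87133528e-01,  1.57806385e+00,  1.44743481e-05,
        1.27861242e+00, -1.50008100e-01]), 'qvel': array([-0.00055081, -0.00104466, -0.00327135,  0.00254326, -0.00117523,
        0.0006425 ]), 'effort': array([ 3.85202393e-04, -4.07295227e+01, -2.93702960e+01, -1.67160797e-04,
        3.36100740e-03,  1.32945354e-05]), 'eef_pos': array([225.91312299, 635.42468925, 230.02986155]), 'ee_rot': array([-3.56235295e-04,  1.70057167e-01,  9.85433575e-01, -1.04980071e-03]), 'wrist_force': array([ 1.07421748, -0.38670751,  1.56192809]), 'torque': array([1.12815308e-05, 8.07918242e-03, 3.07474606e-02]), 'gripper_force': 0.0, 'grip_width': 1.00008089397415} 18.700000000000003
```

View pics/top0.png

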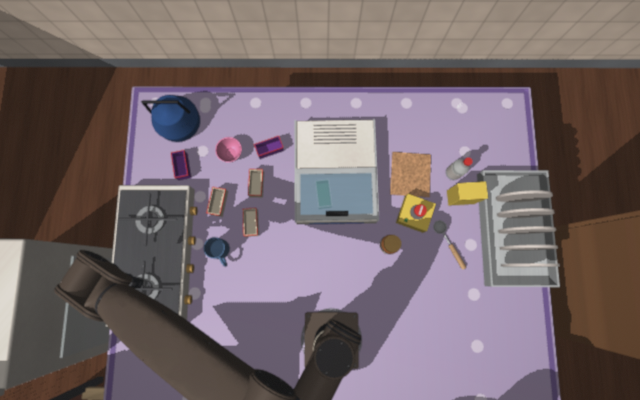

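View pics/scene0.png

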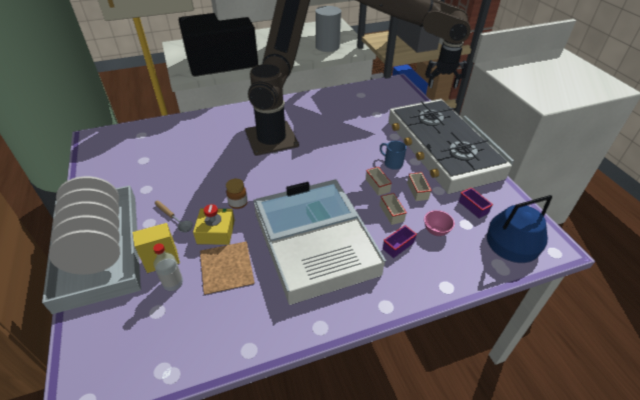

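The top view shows three cream tins with red rims at (217,201), (256,182) and (250,221). The look-alikes at (181,164) and (268,147) are purple, so they aren't meant. The green tin is in the tub at (323,193), the button at (418,210), the mat at (411,172) and the handle at (337,213). I'll confirm these in one enlarged crop.

```bash
cat > h.py <<'E'
from bench import ctrl, optics
import cv2, numpy as np
def grab(n="top"): return optics.read_camera(n)
def p2w(uv,z,n="top"):
    m=optics.camera_model(n);E=m["extrinsics"]
    uv=np.atleast_2d(np.array(uv,float));d=np.c_[uv,np.ones(len(uv))]@np.linalg.inv(m["K"]).T@E[:3,:3].T
    o=E[:3,3];return (o+d*((z-o[2])/d[:,2])[:,None])[:,:2]
def w2p(P,n="top"):
    m=optics.camera_model(n);E=np.linalg.inv(m["extrinsics"]);P=np.atleast_2d(P)
    c=P@E[:3,:3].T+E[:3,3];c=c@m["K"].T;return c[:,:2]/c[:,2:]
def rect(mask,z,n="top",minA=30):
    out=[];k,lab,st,ce=cv2.connectedComponentsWithStats(mask.astype(np.uint8))
    for i in range(1,k):
        if st[i,4]<minA: continue
        ys,xs=np.where(lab==i)
        # pixel corners -> world -> rectangle
        W=p2w(np.c_[xs,ys],z,n).astype(np.float32);(c,s,a)=cv2.minAreaRect(W)
        if s[0]<s[1]: s=s[::-1];a+=90
        a=(a+90)%180-90
        out.append((tuple(np.round(ce[i]).astype(int)),np.round(c,1),np.round(s,1),round(a,1),st[i,4]))
    return out
E
python3 - <<'E'
from h import *
im=cv2.imread("pics/top0.png")
c=im[120:260,160:460];cv2.imwrite("pics/crop0.png",cv2.resize(c,None,fx=2.66,fy=2.66,interpolation=cv2.INTER_CUBIC))
h=cv2.cvtColor(im,cv2.COLOR_BGR2HSV).astype(int);H,S,V=h[...,0],h[...,1],h[...,2]
for u,v in [(217,201),(217,190),(211,205),(323,193),(318,193),(411,172),(405,220),(420,207),(337,213),(350,190),(250,221),(190,240)]: print((u,v),h[v,u])
E
```

```text
(217, 201) [ 19  43 132]
(217, 190) [ 20  44 115]
(211, 205) [21 41 81]
(323, 193) [ 92  73 139]
(318, 193) [ 93  71 141]
(411, 172) [ 14 114 168]
(405, 220) [ 60 101  88]
(420, 207) [  1 105 191]
(337, 213) [120  15  35]
(350, 190) [102  58 158]
(250, 221) [ 20  44 134]
(190, 240) [ 18 130 110]
```

View pics/crop0.png

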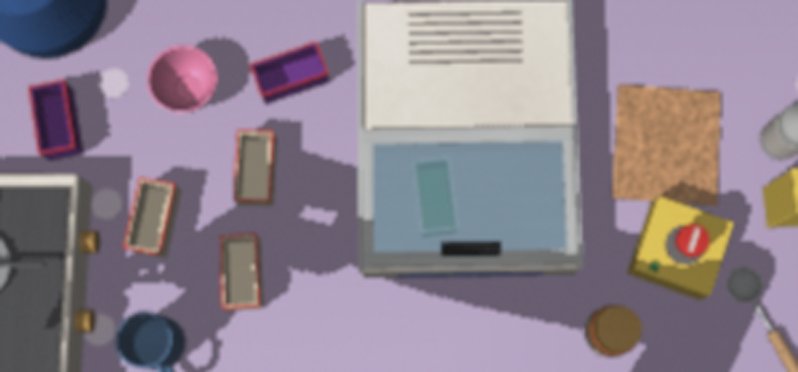

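The crop confirms it. The three cream tins with red rims are at crop (152,216), (254,166) and (240,271), and the two purple ones are separate. The green tin is under the cover at (436,197), and the button is at (692,238). Next I'll measure positions.

```bash
cat >> h.py <<'E'
def hsv(im): return cv2.cvtColor(im,cv2.COLOR_RGB2HSV).astype(int).transpose(2,0,1)
def roi(shape,u0,u1,v0,v1):
    m=np.zeros(shape,bool);m[v0:v1,u0:u1]=1;return m
def tins(im):  # cream
    H,S,V=hsv(im);m=((H<30)|(H>165))&(S>20)&roi(H.shape,198,275,160,242)
    return rect(m,43,minA=150)
def green(im,z,box):
    H,S,V=hsv(im);return rect((H>70)&(H<97)&(S>60)&roi(H.shape,*box),z,minA=60)
E
python3 - <<'E'
from h import *
im=cv2.imread("pics/top0.png")[:,:,::-1].copy()
H,S,V=hsv(im)
for t in tins(im): print("tin",t)
print("green",green(im,50,(300,378,165,220)))
print("mat",rect((H<25)&(S>60)&(V>90)&roi(H.shape,388,436,148,196),6,minA=200))
print("box",rect((H>20)&(H<40)&(S>90)&roi(H.shape,390,442,188,236),60,minA=50))
print("red",rect(((H<8)|(H>172))&(S>100)&roi(H.shape,408,432,200,222),112))
print("handle",rect((V<60)&roi(H.shape,320,356,205,220),116,minA=40))
print("tub",rect((H>97)&(H<110)&(S>45)&roi(H.shape,290,380,165,225),76,minA=300))
# housing white edges
print("housing top",rect((S<35)&(V>170)&roi(H.shape,288,382,110,172),70,minA=300))
print("blue/green HSV",[ (H[193,u],S[193,u],V[193,u]) for u in range(312,336,2)])
E
```

```text
tin ((np.int64(255), np.int64(182)), array([564.7, 280.9]), array([111.7,  56.3]), 1.6, np.int32(441))
tin ((np.int64(216), np.int64(201)), array([494.6, 422.8]), array([107.9,  64. ]), -10.4, np.int32(484))
tin ((np.int64(250), np.int64(222)), array([418.1, 296.4]), array([106.6,  58.5]), 2.1, np.int32(462))
green [((np.int64(323), np.int64(193)), array([523.6,  28.8]), array([95.5, 44.6]), 6.9, np.int32(303))]
mat [((np.int64(410), np.int64(174)), array([ 607.8, -305.6]), array([168.6, 150.9]), -4.3, np.int32(1654))]
box [((np.int64(415), np.int64(213)), array([ 450.5, -308. ]), array([117.1, 113.9]), -20.7, np.int32(776))]
red [((np.int64(419), np.int64(210)), array([ 450.2, -309. ]), array([39.6, 38.6]), -2.2, np.int32(99))]
handle [((np.int64(337), np.int64(213)), array([439.8, -17.9]), array([73.4, 14.1]), -89.9, np.int32(88))]
tub [((np.int64(338), np.int64(193)), array([517.5, -17.8]), array([254.7, 144. ]), -89.9, np.int32(2402))]
housing top [((np.int64(335), np.int64(146)), array([703.2, -12.6]), array([302.1, 201.7]), -89.9, np.int32(3813))]
blue/green HSV [(np.int64(102), np.int64(58), np.int64(159)), (np.int64(102), np.int64(58), np.int64(159)), (np.int64(100), np.int64(58), np.int64(158)), (np.int64(93), np.int64(71), np.int64(141)), (np.int64(93), np.int64(73), np.int64(140)), (np.int64(92), np.int64(73), np.int64(139)), (np.int64(92), np.int64(73), np.int64(139)), (np.int64(93), np.int64(73), np.int64(139)), (np.int64(94), np.int64(73), np.int64(139)), (np.int64(100), np.int64(58), np.int64(157)), (np.int64(102), np.int64(58), np.int64(159)), (np.int64(102), np.int64(58), np.int64(158))]
```

```bash
cat >> h.py <<'E'
from scipy.spatial.transform import Rotation as Ro
def plan(start,*way):
    """start None=measured or (x,y,z,phi); way=(x,y,z,phi deg of tool y): per leg, tool-frame shift total/750, rot z total/180 (shift first)"""
    if start is None:
        s=ctrl.sense();w=s["ee_rot"];R=Ro.from_quat([*w[1:],w[0]]).as_matrix()
        start=(*s["eef_pos"],np.degrees(np.arctan2(R[1,1],R[0,1])))
        print("now",np.round(start,1),"tilt",np.round(R[:2,2],3),"F",np.round(s["wrist_force"],1),"grip",round(s["grip_width"],3),round(s["gripper_force"],1),"t",s["time_s"])
    for t in way:
        f=np.radians(start[3]);y=np.array([np.cos(f),np.sin(f),0]);z=np.array([0,0,-1.]);x=np.cross(y,z)
        d=np.array(t[:3])-start[:3];o=np.array([d@x,d@y,d@z])/750;r=((start[3]-t[3]+180)%360-180)/180
        print(t,"shift",np.round(o,4),"rows>=",int(np.ceil(np.abs(d).max()/40)),"rotz",round(r,4));start=t
E
python3 -c "
from h import *
plan(None,(480,300,230,70.4),(560,0,230,70.4),(450,-309,180,70.4),(450,-309,120,70.4),(450,-309,98,70.4))"
```

```text
now [225.9 635.4 230.   70.4] tilt [-0.001 -0.002] F [ 1.1 -0.4  1.6] grip 1.0 0.0 t 0.1
(480, 300, 230, 70.4) shift [-0.4691 -0.3078  0.    ] rows>= 9 rotz 0.0001
(560, 0, 230, 70.4) shift [-0.2347 -0.341   0.    ] rows>= 8 rotz 0.0
(450, -309, 180, 70.4) shift [-0.     -0.4373  0.0667] rows>= 8 rotz 0.0
(450, -309, 120, 70.4) shift [0.   0.   0.08] rows>= 2 rotz 0.0
(450, -309, 98, 70.4) shift [0.     0.     0.0293] rows>= 1 rotz 0.0
```

Emit:
{"name": "move_arm", "arguments": {
  "offset": [
    [-0.047,-0.031,0],
    [-0.047,-0.031,0],
    [-0.047,-0.031,0],
    [-0.047,-0.031,0],
    [-0.047,-0.031,0],
    [-0.047,-0.031,0],
    [-0.047,-0.031,0],
    [-0.047,-0.031,0],
    [-0.047,-0.031,0],
    [-0.047,-0.031,0],
    [-0.026,-0.038,0],
    [-0.026,-0.038,0],
    [-0.026,-0.038,0],
    [-0.026,-0.038,0],
    [-0.026,-0.038,0],
    [-0.026,-0.038,0],
    [-0.026,-0.038,0],
    [-0.026,-0.038,0],
    [-0.026,-0.038,0],
    [0,0,0]
  ],
  "rot": [
    [0,0,0],
    [0,0,0],
    [0,0,0],
    [0,0,0],
    [0,0,0],
    [0,0,0],
    [0,0,0],
    [0,0,0],
    [0,0,0],
    [0,0,0],
    [0,0,0],
    [0,0,0],
    [0,0,0],
    [0,0,0],
    [0,0,0],
    [0,0,0],
    [0,0,0],
    [0,0,0],
    [0,0,0],
    [0,0,0]
  ],
  "hand": [-1,-1,-1,-1,-1,-1,-1,-1,-1,-1,-1,-1,-1,-1,-1,-1,-1,-1,-1,-1],
  "squeeze": 40
}}

```text
time_s: 2.6
eef_pos: [559.8, -3.6, 230.8]
ee_rot: [-0.0, 0.172, 0.985, -0.0]
wrist_force: [-0.6, 0.4, 0.3]
grip_width: -0.004
gripper_force: 0.0
```

Emit:
{"name": "move_arm", "arguments": {
  "offset": [
    [0,-0.044,0.007],
    [0,-0.044,0.007],
    [0,-0.044,0.007],
    [0,-0.044,0.007],
    [0,-0.044,0.007],
    [0,-0.044,0.007],
    [0,-0.044,0.007],
    [0,-0.044,0.007],
    [0,-0.044,0.007],
    [0,-0.044,0.007],
    [0,0,0],
    [0,0,0]
  ],
  "rot": [
    [0,0,0],
    [0,0,0],
    [0,0,0],
    [0,0,0],
    [0,0,0],
    [0,0,0],
    [0,0,0],
    [0,0,0],
    [0,0,0],
    [0,0,0],
    [0,0,0],
    [0,0,0]
  ],
  "hand": [-1,-1,-1,-1,-1,-1,-1,-1,-1,-1,-1,-1]
}}

```text
time_s: 4.1
eef_pos: [449.4, -311.5, 178.6]
ee_rot: [-0.0, 0.17, 0.985, 0.001]
wrist_force: [-0.5, 0.4, -0.6]
grip_width: -0.002
gripper_force: 0.0
```

```bash
python3 -c "
from h import *
plan(None,(450,-309,118,70.4),(450,-309,97,70.4))"
```

```text
now [ 449.4 -311.5  178.6   70.4] tilt [-0.     0.001] F [-0.5  0.4 -0.6] grip -0.002 0.0 t 4.1
(450, -309, 118, 70.4) shift [0.0004 0.0034 0.0808] rows>= 2 rotz 0.0003
(450, -309, 97, 70.4) shift [0.    0.    0.028] rows>= 1 rotz 0.0
```

Emit:
{"name": "move_arm", "arguments": {
  "offset": [
    [0,0.003,0.027],
    [0,0,0.027],
    [0,0,0.027],
    [0,0,0.007],
    [0,0,0.007],
    [0,0,0.007],
    [0,0,0.006],
    [0,0,0],
    [0,0,0]
  ],
  "rot": [
    [0,0,0],
    [0,0,0],
    [0,0,0],
    [0,0,0],
    [0,0,0],
    [0,0,0],
    [0,0,0],
    [0,0,0],
    [0,0,0]
  ],
  "hand": [-1,-1,-1,-1,-1,-1,-1,-1,-1]
}}

```text
time_s: 5.22
eef_pos: [450.9, -310.9, 100.0]
ee_rot: [0.001, 0.17, 0.985, -0.0]
wrist_force: [-1.4, 3.6, 8.9]
grip_width: -0.001
gripper_force: 4.7
```

Emit:
{"name": "move_arm", "arguments": {
  "offset": [
    [0,0,0.004],
    [0,0,0],
    [0,0,0],
    [0,0,-0.02],
    [0,0,-0.03],
    [0,0,-0.04],
    [0,0,-0.04],
    [0,0,0],
    [0,0,0]
  ],
  "rot": [
    [0,0,0],
    [0,0,0],
    [0,0,0],
    [0,0,0],
    [0,0,0],
    [0,0,0],
    [0,0,0],
    [0,0,0],
    [0,0,0]
  ],
  "hand": [-1,-1,-1,-1,-1,-1,-1,-1,-1]
}}

```text
time_s: 6.35
eef_pos: [449.5, -310.2, 191.2]
ee_rot: [-0.001, 0.17, 0.985, 0.0]
wrist_force: [-0.3, -0.3, -0.0]
grip_width: 0.003
gripper_force: 0.0
```

```bash
python3 -c "
from h import *
im=grab('scene');cv2.imwrite('pics/sc1.png',np.hstack([cv2.resize(im[190:260,170:250],None,fx=5,fy=5),cv2.resize(cv2.imread('pics/scene0.png')[190:260,170:250,::-1],None,fx=5,fy=5)])[:,:,::-1])
plan(None,(450,-150,200,0),(440,-18,200,0),(440,-18,120,0),(440,-18,92,0))"
```

```text
now [ 449.2 -310.   190.6   70.4] tilt [-0.002  0.002] F [ 0.2 -0.7  0.3] grip 0.001 0.0 t 6.4
(450, -150, 200, 0) shift [ 0.0706  0.2013 -0.0126] rows>= 4 rotz 0.3912
(440, -18, 200, 0) shift [ 0.176  -0.0133  0.    ] rows>= 4 rotz 0.0
(440, -18, 120, 0) shift [0.     0.     0.1067] rows>= 2 rotz 0.0
(440, -18, 92, 0) shift [0.     0.     0.0373] rows>= 1 rotz 0.0
```

View pics/sc1.png

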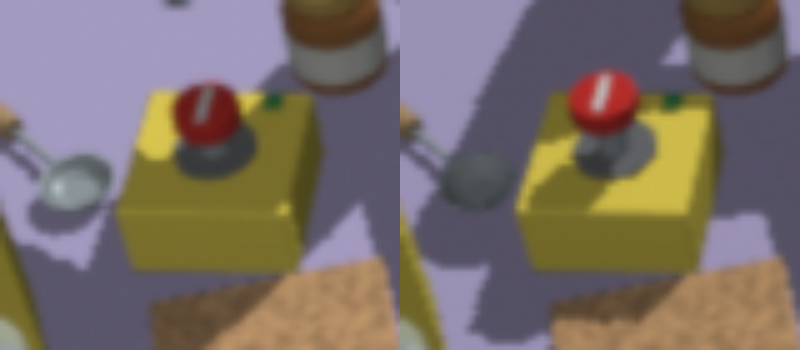

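The left crop (now) shows the head lower than the right one (start), so the button is latched. Next is the handle.

Emit:
{"name": "move_arm", "arguments": {
  "offset": [
    [0.018,0.045,-0.002],
    [0.018,0.045,-0.002],
    [0.018,0.045,-0.002],
    [0.018,0.045,-0.002],
    [0.018,0.045,-0.002],
    [0.018,0.045,-0.002],
    [0.018,0.045,-0.002],
    [0.018,0.045,-0.002],
    [0,0,0],
    [0,0,0],
    [0,0,0],
    [0,0,0],
    [0,0,0],
    [0,0,0],
    [0,0,0],
    [0,0,0],
    [0,0,0]
  ],
  "rot": [
    [0,0,0],
    [0,0,0],
    [0,0,0],
    [0,0,0],
    [0,0,0],
    [0,0,0],
    [0,0,0],
    [0,0,0],
    [0,0,0.049],
    [0,0,0.049],
    [0,0,0.049],
    [0,0,0.049],
    [0,0,0.049],
    [0,0,0.049],
    [0,0,0.049],
    [0,0,0.048],
    [0,0,0]
  ],
  "hand": [1,1,1,1,1,1,1,1,1,1,1,1,1,1,1,1,1]
}}

```text
time_s: 8.52
eef_pos: [437.9, -19.8, 202.7]
ee_rot: [-0.001, 0.706, 0.708, -0.001]
wrist_force: [-0.3, -1.3, 0.3]
grip_width: 1.0
gripper_force: 0.0
```

```bash
python3 -c "
from h import *
plan(None,(440,-18,150,0),(440,-18,91,0))"
```

```text
now [ 4.379e+02 -1.980e+01  2.027e+02  1.000e-01] tilt [-0.003  0.001] F [-0.3 -1.3  0.3] grip 1.0 0.0 t 8.525
(440, -18, 150, 0) shift [0.0023 0.0028 0.0703] rows>= 2 rotz 0.0007
(440, -18, 91, 0) shift [0.     0.     0.0787] rows>= 2 rotz 0.0
```

Emit:
{"name": "move_arm", "arguments": {
  "offset": [
    [0.002,0.003,0.035],
    [0,0,0.035],
    [0,0,0.03],
    [0,0,0.03],
    [0,0,0.018],
    [0,0,0],
    [0,0,0],
    [0,0,0],
    [0,0,0],
    [0,0,0],
    [0,0,0],
    [0,0,0],
    [0,0,0]
  ],
  "rot": [
    [0,0,0],
    [0,0,0],
    [0,0,0],
    [0,0,0],
    [0,0,0],
    [0,0,0],
    [0,0,0],
    [0,0,0],
    [0,0,0],
    [0,0,0],
    [0,0,0],
    [0,0,0],
    [0,0,0]
  ],
  "hand": [1,1,1,1,1,1,-1,-1,-1,-1,-1,-1,-1],
  "squeeze": 40
}}

```text
time_s: 10.15
eef_pos: [441.4, -18.5, 93.9]
ee_rot: [0.0, 0.707, 0.708, 0.0]
wrist_force: [-0.7, 1.0, 5.4]
grip_width: 0.176
gripper_force: 40.4
```

Emit:
{"name": "move_arm", "arguments": {
  "offset": [
    [0,0,-0.003],
    [0,0.02,0],
    [0,0.03,0],
    [0,0.03,0],
    [0,0.03,0],
    [0,0.03,0],
    [0,0.03,0],
    [0,0.03,0],
    [0,0.02,0],
    [0,0.02,0],
    [0,0.003,0],
    [0,0,0],
    [0,0,0]
  ],
  "rot": [
    [0,0,0],
    [0,0,0],
    [0,0,0],
    [0,0,0],
    [0,0,0],
    [0,0,0],
    [0,0,0],
    [0,0,0],
    [0,0,0],
    [0,0,0],
    [0,0,0],
    [0,0,0],
    [0,0,0]
  ],
  "hand": [-1,-1,-1,-1,-1,-1,-1,-1,-1,-1,-1,-1,-1]
}}

```text
time_s: 11.78
eef_pos: [616.5, -15.3, 93.9]
ee_rot: [-0.01, 0.707, 0.707, -0.005]
wrist_force: [-21.0, 6.0, 12.2]
grip_width: 0.179
gripper_force: 46.0
```

Emit:
{"name": "move_arm", "arguments": {
  "offset": [
    [0,-0.004,0],
    [0,0,0],
    [0,0,0],
    [0,0,0],
    [0,0,0],
    [0,0,0],
    [0,0,-0.03],
    [0,0,-0.05],
    [0,0,-0.06],
    [0,0,0]
  ],
  "rot": [
    [0,0,0],
    [0,0,0],
    [0,0,0],
    [0,0,0],
    [0,0,0],
    [0,0,0],
    [0,0,0],
    [0,0,0],
    [0,0,0],
    [0,0,0]
  ],
  "hand": [-1,1,1,1,1,1,1,1,1,1]
}}

```text
time_s: 13.02
eef_pos: [623.0, -18.8, 206.3]
ee_rot: [0.004, 0.707, 0.707, 0.003]
wrist_force: [-0.4, 0.1, -0.7]
grip_width: 0.997
gripper_force: 0.0
```

```bash
python3 -c "
from h import *
im=grab();cv2.imwrite('pics/t2.png',cv2.resize(im[120:260,190:450],None,fx=3,fy=3,interpolation=cv2.INTER_CUBIC)[:,:,::-1])
print(green(im,51,(300,378,165,225)));print(*tins(im),sep='\n');H,S,V=hsv(im)
print(rect((V<60)&roi(H.shape,300,380,140,200),116,minA=40))
plan(None)"
```

```text
[]
((np.int64(255), np.int64(182)), array([565.2, 282.1]), array([110.9,  58.5]), -1.5, np.int32(446))
((np.int64(216), np.int64(201)), array([494.8, 423.3]), array([107.1,  64.3]), -8.2, np.int32(476))
((np.int64(250), np.int64(222)), array([418.3, 296.4]), array([107. ,  58.5]), 2.1, np.int32(461))
[((np.int64(341), np.int64(142)), array([699.3, -30.1]), array([91., 21.]), 75.5, np.int32(107)), ((np.int64(347), np.int64(168)), array([584.4, -54.6]), array([179.1,  69.3]), 19.5, np.int32(225))]
now [621.4 -18.6 203.2   0. ] tilt [ 0.005 -0.001] F [-0.3 -0.5  0.2] grip 0.999 0.0 t 13.075
```

View pics/t2.png

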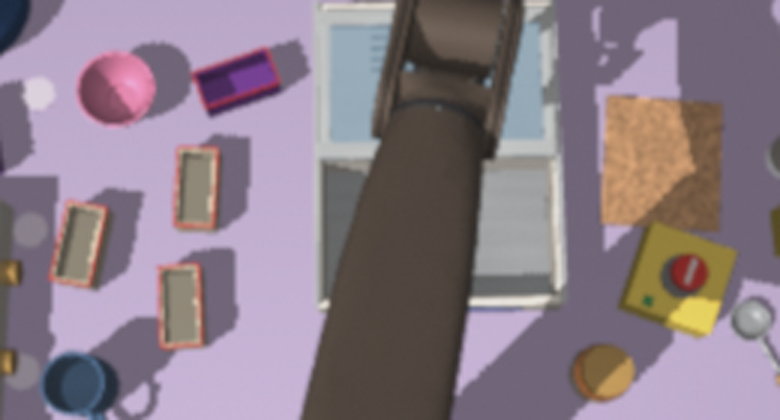

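Emit:
{"name": "move_arm", "arguments": {
  "offset": [
    [-0.038,-0.01,-0.004],
    [-0.038,-0.01,-0.004],
    [-0.038,-0.01,-0.004],
    [-0.038,-0.01,-0.004],
    [-0.038,-0.01,-0.004],
    [-0.038,-0.01,-0.004],
    [-0.038,-0.01,-0.004],
    [-0.038,-0.01,-0.004],
    [0,0,0],
    [0,0,0],
    [0,0,0],
    [0,0,0],
    [0,0,0],
    [0,0,0],
    [0,0,0],
    [0,0,0],
    [0,0,0],
    [0,0,0],
    [0,0,0]
  ],
  "rot": [
    [0,0,0],
    [0,0,0],
    [0,0,0],
    [0,0,0],
    [0,0,0],
    [0,0,0],
    [0,0,0],
    [0,0,0],
    [0,0,-0.054],
    [0,0,-0.054],
    [0,0,-0.054],
    [0,0,-0.054],
    [0,0,-0.054],
    [0,0,-0.054],
    [0,0,-0.054],
    [0,0,-0.054],
    [0,0,-0.054],
    [0,0,-0.054],
    [0,0,0]
  ],
  "hand": [1,1,1,1,1,1,1,1,1,1,1,1,1,1,1,1,1,1,1]
}}

```text
time_s: 15.45
eef_pos: [559.5, -245.9, 222.5]
ee_rot: [-0.001, -0.062, 0.998, 0.001]
wrist_force: [0.0, -0.2, -1.3]
grip_width: 0.998
gripper_force: 0.0
```

```bash
python3 -c "
from h import *
im=grab();cv2.imwrite('pics/t3.png',cv2.resize(im[120:260,190:450],None,fx=3,fy=3,interpolation=cv2.INTER_CUBIC)[:,:,::-1])
H,S,V=hsv(im)
for s in(40,60,80): print(s,rect((H>65)&(H<97)&(S>s)&roi(H.shape,296,378,165,225),51,minA=60))
print(rect((V<60)&roi(H.shape,300,380,140,200),116,minA=40))
plan(None)"
```

```text
40 [((np.int64(323), np.int64(193)), array([520.6,  28. ]), array([101.5,  44.3]), 7.4, np.int32(312))]
60 [((np.int64(323), np.int64(193)), array([524.7,  28.2]), array([91.3, 42.2]), 6.9, np.int32(280))]
80 [((np.int64(323), np.int64(193)), array([524.7,  28.2]), array([89.6, 39.4]), 6.9, np.int32(254))]
[((np.int64(336), np.int64(166)), array([610.9, -15.1]), array([67.9, 11. ]), -89.9, np.int32(80))]
now [ 559.6 -246.   222.9   97.1] tilt [-0.002  0.002] F [ 0.1 -0.5  0.1] grip 1.001 0.0 t 15.5
```

View pics/t3.png

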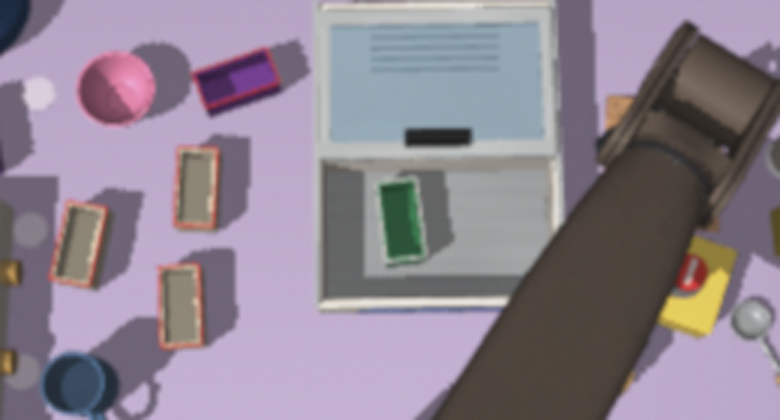

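The cover is open, with the handle 171 mm back. The green tin stands clear at crop (401,221), yaw about 7°. Next I pick it up.

```bash
python3 -c "
from h import *
plan(None,(522,28,200,97.1),(522,28,80,97.1),(522,28,20,97.1))"
```

```text
now [ 559.6 -246.   222.9   97.1] tilt [-0.002  0.002] F [ 0.1 -0.5  0.1] grip 1.001 0.0 t 15.5
(522, 28, 200, 97.1) shift [0.0049 0.3687 0.0305] rows>= 7 rotz -0.0002
(522, 28, 80, 97.1) shift [0.   0.   0.16] rows>= 3 rotz 0.0
(522, 28, 20, 97.1) shift [0.   0.   0.08] rows>= 2 rotz 0.0
```

Emit:
{"name": "move_arm", "arguments": {
  "offset": [
    [0.001,0.046,0.004],
    [0.001,0.046,0.004],
    [0.001,0.046,0.004],
    [0.001,0.046,0.004],
    [0.001,0.046,0.004],
    [0,0.046,0.004],
    [0,0.046,0.004],
    [0,0.046,0.003],
    [0,0,0.04],
    [0,0,0.04],
    [0,0,0.04],
    [0,0,0.04],
    [0,0,0],
    [0,0,0]
  ],
  "rot": [
    [0,0,0],
    [0,0,0],
    [0,0,0],
    [0,0,0],
    [0,0,0],
    [0,0,0],
    [0,0,0],
    [0,0,0],
    [0,0,0],
    [0,0,0],
    [0,0,0],
    [0,0,0],
    [0,0,0],
    [0,0,0]
  ],
  "hand": [1,1,1,1,1,1,1,1,1,1,1,1,1,1]
}}

```text
time_s: 17.25
eef_pos: [522.4, 26.9, 82.1]
ee_rot: [0.0, -0.063, 0.998, -0.0]
wrist_force: [-0.4, -0.4, 0.0]
grip_width: 1.001
gripper_force: 0.0
```

```bash
python3 -c "
from h import *
plan(None,(522,28,20,97))"
```

```text
now [522.4  26.9  82.1  97.2] tilt [ 0.001 -0.   ] F [-0.4 -0.4  0. ] grip 1.001 0.0 t 17.25
(522, 28, 20, 97) shift [0.0003 0.0015 0.0828] rows>= 2 rotz 0.001
```

Emit:
{"name": "move_arm", "arguments": {
  "offset": [
    [0,0.001,0.028],
    [0,0,0.028],
    [0,0,0.026],
    [0,0,0],
    [0,0,0],
    [0,0,0],
    [0,0,0],
    [0,0,0],
    [0,0,0],
    [0,0,-0.01],
    [0,0,-0.03],
    [0,0,-0.04],
    [0,0,-0.05],
    [0,0,-0.04],
    [0,0,0]
  ],
  "rot": [
    [0,0,0],
    [0,0,0],
    [0,0,0],
    [0,0,0],
    [0,0,0],
    [0,0,0],
    [0,0,0],
    [0,0,0],
    [0,0,0],
    [0,0,0],
    [0,0,0],
    [0,0,0],
    [0,0,0],
    [0,0,0],
    [0,0,0]
  ],
  "hand": [1,1,1,1,-1,-1,-1,-1,-1,-1,-1,-1,-1,-1,-1],
  "squeeze": 40
}}

```text
time_s: 19.12
eef_pos: [523.3, 27.5, 149.9]
ee_rot: [0.003, -0.063, 0.998, -0.001]
wrist_force: [1.2, -0.8, -2.9]
grip_width: 0.58
gripper_force: 43.2
```

```bash
python3 -c "
from h import *
plan(None,(608,-305,150,97),(608,-305,19,97))"
```

```text
now [523.3  27.5 149.9  97.2] tilt [ 0.006 -0.001] F [ 1.2 -0.8 -2.9] grip 0.58 43.2 t 19.125
(608, -305, 150, 97) shift [-5.62e-02 -4.54e-01 -1.00e-04] rows>= 9 rotz 0.0013
(608, -305, 19, 97) shift [0.     0.     0.1747] rows>= 4 rotz 0.0
```

Emit:
{"name": "move_arm", "arguments": {
  "offset": [
    [-0.006,-0.045,0],
    [-0.006,-0.045,0],
    [-0.006,-0.045,0],
    [-0.006,-0.045,0],
    [-0.006,-0.045,0],
    [-0.006,-0.045,0],
    [-0.005,-0.046,0],
    [-0.005,-0.046,0],
    [-0.005,-0.046,0],
    [-0.005,-0.046,0],
    [0,0,0],
    [0,0,0.04],
    [0,0,0.04],
    [0,0,0.04],
    [0,0,0],
    [0,0,0]
  ],
  "rot": [
    [0,0,0],
    [0,0,0],
    [0,0,0],
    [0,0,0],
    [0,0,0],
    [0,0,0],
    [0,0,0],
    [0,0,0],
    [0,0,0],
    [0,0,0],
    [0,0,0],
    [0,0,0],
    [0,0,0],
    [0,0,0],
    [0,0,0],
    [0,0,0]
  ],
  "hand": [-1,-1,-1,-1,-1,-1,-1,-1,-1,-1,-1,-1,-1,-1,-1,-1]
}}

```text
time_s: 21.12
eef_pos: [606.4, -304.3, 57.5]
ee_rot: [-0.0, -0.063, 0.998, 0.0]
wrist_force: [-0.2, -0.0, -0.9]
grip_width: 0.58
gripper_force: 43.0
```

```bash
python3 -c "
from h import *
plan(None,(608,-305,19,97))"
```

```text
now [ 606.4 -304.3   57.5   97.3] tilt [-0.  0.] F [-0.2 -0.  -0.9] grip 0.58 43.0 t 21.125
(608, -305, 19, 97) shift [-0.002  -0.0012  0.0514] rows>= 1 rotz 0.0015
```

Emit:
{"name": "move_arm", "arguments": {
  "offset": [
    [-0.002,-0.001,0.02],
    [0,0,0.02],
    [0,0,0.01],
    [0,0,0.002],
    [0,0,0],
    [0,0,0],
    [0,0,0],
    [0,0,0],
    [0,0,0],
    [0,0,-0.02],
    [0,0,-0.05],
    [0,0,-0.06],
    [0,0,-0.06],
    [0,0,-0.05],
    [0,0,0]
  ],
  "rot": [
    [0,0,0],
    [0,0,0],
    [0,0,0],
    [0,0,0],
    [0,0,0],
    [0,0,0],
    [0,0,0],
    [0,0,0],
    [0,0,0],
    [0,0,0],
    [0,0,0],
    [0,0,0],
    [0,0,0],
    [0,0,0],
    [0,0,0]
  ],
  "hand": [-1,-1,-1,-1,-1,0.8,0.8,0.8,0.8,0.8,0.8,0.8,0.8,1,1]
}}

```text
time_s: 23.0
eef_pos: [610.1, -306.8, 205.1]
ee_rot: [0.004, -0.063, 0.998, -0.003]
wrist_force: [-1.0, 0.2, 0.7]
grip_width: 0.998
gripper_force: 0.0
```

```bash
python3 -c "
from h import *
im=grab();print(*tins(im),sep='\n')
plan(None,(540,0,210,97),(565,281,190,91.5))"
```

```text
((np.int64(255), np.int64(182)), array([565.2, 282. ]), array([110.9,  58.7]), -1.5, np.int32(447))
((np.int64(216), np.int64(201)), array([494.9, 423. ]), array([107.2,  63.7]), -10.2, np.int32(477))
((np.int64(250), np.int64(222)), array([418.3, 296.4]), array([107. ,  58.6]), 2.1, np.int32(461))
now [ 608.9 -306.   201.8   97.2] tilt [ 0.005 -0.003] F [ 0.4  0.9 -1.6] grip 1.002 0.0 t 23.05
(540, 0, 210, 97) shift [ 0.0397  0.4163 -0.011 ] rows>= 8 rotz 0.0013
(565, 281, 190, 91.5) shift [-0.0787  0.3678  0.0267] rows>= 8 rotz 0.0306
```

Emit:
{"name": "move_arm", "arguments": {
  "offset": [
    [0.004,0.042,-0.001],
    [0.004,0.042,-0.001],
    [0.004,0.042,-0.001],
    [0.004,0.042,-0.001],
    [0.004,0.042,-0.001],
    [0.004,0.042,-0.001],
    [0.004,0.042,-0.001],
    [0.004,0.042,-0.001],
    [0.004,0.041,-0.001],
    [0.004,0.041,-0.001],
    [-0.009,0.041,0.003],
    [-0.009,0.041,0.003],
    [-0.009,0.041,0.003],
    [-0.009,0.041,0.003],
    [-0.009,0.041,0.003],
    [-0.009,0.041,0.003],
    [-0.009,0.041,0.003],
    [-0.009,0.041,0.003],
    [-0.009,0.041,0.003],
    [0,0,0]
  ],
  "rot": [
    [0,0,0],
    [0,0,0],
    [0,0,0],
    [0,0,0],
    [0,0,0],
    [0,0,0],
    [0,0,0],
    [0,0,0],
    [0,0,0],
    [0,0,0],
    [0,0,0],
    [0,0,0],
    [0,0,0],
    [0,0,0],
    [0,0,0],
    [0,0,0],
    [0,0,0],
    [0,0,0],
    [0,0,0],
    [0,0,0.038]
  ],
  "hand": [1,1,1,1,1,1,1,1,1,1,1,1,1,1,1,1,1,1,1,1]
}}

```text
time_s: 25.55
eef_pos: [562.6, 285.7, 183.1]
ee_rot: [-0.002, -0.003, 1.0, -0.0]
wrist_force: [-0.4, 0.6, -0.3]
grip_width: 1.002
gripper_force: 0.0
```

```bash
python3 -c "
from h import *
im=grab();H,S,V=hsv(im)
print('green',rect((H>45)&(H<97)&(S>60)&roi(H.shape,388,436,148,196),48,minA=60))
cv2.imwrite('pics/t4.png',cv2.resize(im[120:260,190:450],None,fx=3,fy=3,interpolation=cv2.INTER_CUBIC)[:,:,::-1])
plan(None,(569,285,70,90),(569,285,12,90))"
```

```text
green [((np.int64(413), np.int64(171)), array([ 609.6, -306.2]), array([92. , 42.1]), 7.2, np.int32(272))]
now [562.7 284.9 183.2  90.1] tilt [-0.004 -0.001] F [-0.4  0.5 -0. ] grip 0.999 0.0 t 25.6
(569, 285, 70, 90) shift [-0.0085  0.0002  0.151 ] rows>= 3 rotz 0.0008
(569, 285, 12, 90) shift [0.     0.     0.0773] rows>= 2 rotz 0.0
```

View pics/t4.png

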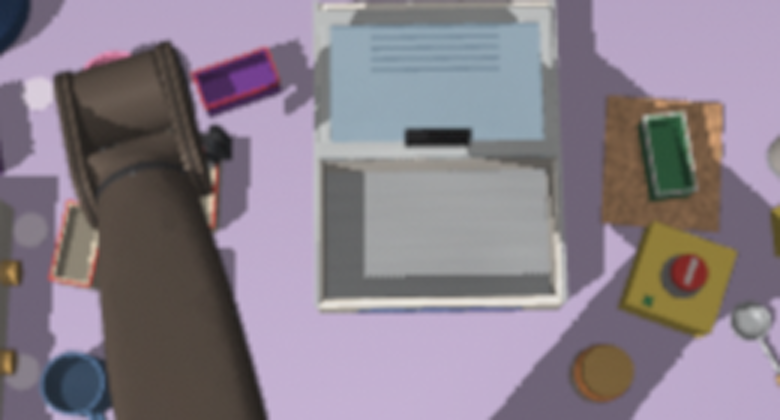

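The green tin stands on the mat at crop (668,155), within 2 mm of the mat's centre. Next is the first cream tin.

Emit:
{"name": "move_arm", "arguments": {
  "offset": [
    [-0.006,0,0.04],
    [0,0,0.04],
    [0,0,0.04],
    [0,0,0.04],
    [0,0,0.03],
    [0,0,0.03],
    [0,0,0.008],
    [0,0,0],
    [0,0,0],
    [0,0,0],
    [0,0,0],
    [0,0,0],
    [0,0,0],
    [0,0,0],
    [0,0,-0.02],
    [0,0,-0.04],
    [0,0,-0.05],
    [0,0,-0.05],
    [0,0,-0.03],
    [0,0,0]
  ],
  "rot": [
    [0,0,0],
    [0,0,0],
    [0,0,0],
    [0,0,0],
    [0,0,0],
    [0,0,0],
    [0,0,0],
    [0,0,0],
    [0,0,0],
    [0,0,0],
    [0,0,0],
    [0,0,0],
    [0,0,0],
    [0,0,0],
    [0,0,0],
    [0,0,0],
    [0,0,0],
    [0,0,0],
    [0,0,0],
    [0,0,0]
  ],
  "hand": [1,1,1,1,1,1,1,1,-1,-1,-1,-1,-1,-1,-1,-1,-1,-1,-1,-1]
}}

```text
time_s: 28.1
eef_pos: [569.5, 284.5, 159.6]
ee_rot: [0.002, -0.004, 1.0, 0.001]
wrist_force: [0.5, 0.1, -0.9]
grip_width: 0.578
gripper_force: 42.3
```

```bash
python3 -c "
from h import *
plan(None,(515,-98,150,90),(515,-98,80,91),(515,-98,21,91))"
```

```text
now [569.5 284.5 159.6  90.4] tilt [0.004 0.001] F [ 0.5  0.1 -0.9] grip 0.578 42.3 t 28.1
(515, -98, 150, 90) shift [ 0.0762 -0.5095  0.0128] rows>= 10 rotz 0.0022
(515, -98, 80, 91) shift [0.     0.     0.0933] rows>= 2 rotz -0.0056
(515, -98, 21, 91) shift [0.     0.     0.0787] rows>= 2 rotz 0.0
```

Emit:
{"name": "move_arm", "arguments": {
  "offset": [
    [0.006,-0.042,0.001],
    [0.006,-0.042,0.001],
    [0.006,-0.042,0.001],
    [0.006,-0.042,0.001],
    [0.006,-0.042,0.001],
    [0.006,-0.042,0.001],
    [0.006,-0.042,0.001],
    [0.006,-0.043,0.001],
    [0.007,-0.043,0.001],
    [0.007,-0.043,0.001],
    [0.007,-0.043,0.001],
    [0.007,-0.043,0.001],
    [0,0,0],
    [0,0,0.03],
    [0,0,0.03],
    [0,0,0.03],
    [0,0,0]
  ],
  "rot": [
    [0,0,0],
    [0,0,0],
    [0,0,0],
    [0,0,0],
    [0,0,0],
    [0,0,0],
    [0,0,0],
    [0,0,0],
    [0,0,0],
    [0,0,0],
    [0,0,0],
    [0,0,0],
    [0,0,0],
    [0,0,0],
    [0,0,0],
    [0,0,0],
    [0,0,0]
  ],
  "hand": [-1,-1,-1,-1,-1,-1,-1,-1,-1,-1,-1,-1,-1,-1,-1,-1,-1]
}}

```text
time_s: 30.22
eef_pos: [511.7, -96.2, 77.5]
ee_rot: [-0.003, -0.004, 1.0, 0.002]
wrist_force: [0.1, 0.3, -0.8]
grip_width: 0.581
gripper_force: 42.1
```

```bash
python3 -c "
from h import *
plan(None,(515,-98,21,91))"
```

```text
now [511.7 -96.2  77.5  90.4] tilt [-0.007  0.003] F [ 0.1  0.3 -0.8] grip 0.581 42.1 t 30.225
(515, -98, 21, 91) shift [-0.0044 -0.0025  0.0753] rows>= 2 rotz -0.0031
```

Emit:
{"name": "move_arm", "arguments": {
  "offset": [
    [-0.003,-0.002,0.02],
    [0,0,0.025],
    [0,0,0.02],
    [0,0,0.011],
    [0,0,0],
    [0,0,0],
    [0,0,0],
    [0,0,0],
    [0,0,0],
    [0,0,-0.02],
    [0,0,-0.05],
    [0,0,-0.05],
    [0,0,-0.05],
    [0,0,-0.05],
    [0,0,0]
  ],
  "rot": [
    [0,0,0],
    [0,0,0],
    [0,0,0],
    [0,0,0],
    [0,0,0],
    [0,0,0],
    [0,0,0],
    [0,0,0],
    [0,0,0],
    [0,0,0],
    [0,0,0],
    [0,0,0],
    [0,0,0],
    [0,0,0],
    [0,0,0]
  ],
  "hand": [-1,-1,-1,-1,-1,-1,0.5,0.5,0.5,0.5,0.5,0.5,1,1,1]
}}

```text
time_s: 32.1
eef_pos: [518.8, -100.4, 193.8]
ee_rot: [0.004, -0.004, 1.0, -0.002]
wrist_force: [0.4, -0.8, 0.4]
grip_width: 1.0
gripper_force: 0.0
```

```bash
python3 -c "
from h import *
im=grab();print(*tins(im),sep='\n')
cv2.imwrite('pics/t5.png',cv2.resize(im[120:260,190:450],None,fx=3,fy=3,interpolation=cv2.INTER_CUBIC)[:,:,::-1])
plan(None,(421,299,180,92),(421,299,12,92))"
```

```text
((np.int64(216), np.int64(201)), array([494.9, 422.8]), array([107.3,  63.4]), -11.0, np.int32(477))
((np.int64(250), np.int64(222)), array([418.3, 296.4]), array([107. ,  58.6]), 2.1, np.int32(461))
now [517.5 -99.9 191.2  90.4] tilt [ 0.005 -0.002] F [-1.1  0.9 -0.7] grip 1.0 0.0 t 32.15
(421, 299, 180, 92) shift [0.1249 0.5327 0.0149] rows>= 10 rotz -0.0089
(421, 299, 12, 92) shift [0.    0.    0.224] rows>= 5 rotz 0.0
```

Emit:
{"name": "move_arm", "arguments": {
  "offset": [
    [0.01,0.044,0.001],
    [0.01,0.044,0.001],
    [0.01,0.044,0.001],
    [0.01,0.044,0.001],
    [0.01,0.044,0.001],
    [0.01,0.044,0.001],
    [0.01,0.045,0.001],
    [0.011,0.045,0.001],
    [0.011,0.045,0.001],
    [0.011,0.045,0.001],
    [0.011,0.045,0.001],
    [0.011,0.045,0.001],
    [0,0,0],
    [0,0,0.04],
    [0,0,0.04],
    [0,0,0.04],
    [0,0,0]
  ],
  "rot": [
    [0,0,0],
    [0,0,0],
    [0,0,0],
    [0,0,0],
    [0,0,0],
    [0,0,0],
    [0,0,0],
    [0,0,0],
    [0,0,0],
    [0,0,0],
    [0,0,0],
    [0,0,0],
    [0,0,-0.009],
    [0,0,0],
    [0,0,0],
    [0,0,0],
    [0,0,0]
  ],
  "hand": [1,1,1,1,1,1,1,1,1,1,1,1,1,1,1,1,1]
}}

```text
time_s: 34.28
eef_pos: [417.4, 298.3, 86.2]
ee_rot: [-0.004, -0.017, 1.0, -0.002]
wrist_force: [0.6, -0.5, -0.5]
grip_width: 1.0
gripper_force: 0.0
```

```bash
python3 -c "
from h import *
plan(None,(421,299,12,92))"
```

```text
now [417.4 298.3  86.2  92. ] tilt [-0.007 -0.004] F [ 0.6 -0.5 -0.5] grip 1.0 0.0 t 34.275
(421, 299, 12, 92) shift [-0.0048  0.0008  0.0989] rows>= 2 rotz -0.0
```

View pics/t5.png

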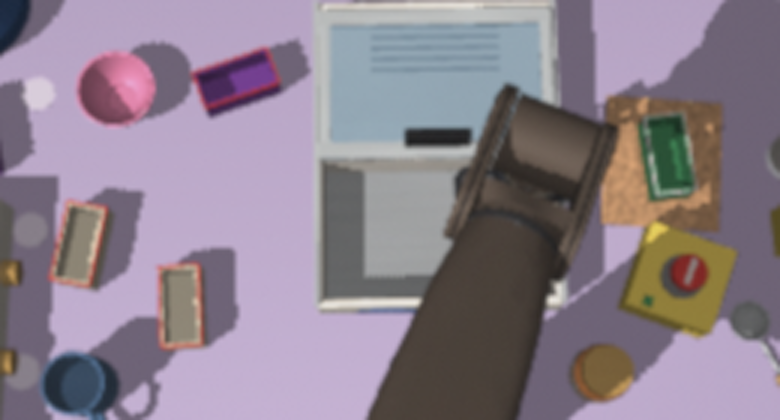

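The two remaining cream tins are unmoved at crop (79,243) and (181,306). The placed one is hidden by the arm.

Emit:
{"name": "move_arm", "arguments": {
  "offset": [
    [-0.004,0,0.03],
    [0,0,0.03],
    [0,0,0.03],
    [0,0,0.009],
    [0,0,0],
    [0,0,0],
    [0,0,0],
    [0,0,0],
    [0,0,0],
    [0,0,0],
    [0,0,0],
    [0,0,-0.02],
    [0,0,-0.04],
    [0,0,-0.05],
    [0,0,-0.05],
    [0,0,-0.03],
    [0,0,0]
  ],
  "rot": [
    [0,0,0],
    [0,0,0],
    [0,0,0],
    [0,0,0],
    [0,0,0],
    [0,0,0],
    [0,0,0],
    [0,0,0],
    [0,0,0],
    [0,0,0],
    [0,0,0],
    [0,0,0],
    [0,0,0],
    [0,0,0],
    [0,0,0],
    [0,0,0],
    [0,0,0]
  ],
  "hand": [1,1,1,1,1,-1,-1,-1,-1,-1,-1,-1,-1,-1,-1,-1,-1]
}}

```text
time_s: 36.4
eef_pos: [423.8, 301.0, 160.2]
ee_rot: [0.002, -0.018, 1.0, 0.001]
wrist_force: [-0.6, -0.4, -1.9]
grip_width: 0.577
gripper_force: 41.8
```

```bash
python3 -c "
from h import *
im=grab();H,S,V=hsv(im);print(*rect(((H<30)|(H>165))&(S>28)&roi(H.shape,302,374,172,221),50,minA=150),sep='\n')
cv2.imwrite('pics/t6.png',cv2.resize(im[120:260,190:450],None,fx=3,fy=3,interpolation=cv2.INTER_CUBIC)[:,:,::-1])
plan(None,(515,-16,150,91),(515,-16,80,91),(515,-16,21,91))"
```

```text
((np.int64(358), np.int64(196)), array([ 514.7, -100.3]), array([108.9,  51.9]), -0.6, np.int32(434))
now [422.8 300.5 158.3  92. ] tilt [0.001 0.001] F [ 0.7 -0.5 -1.9] grip 0.58 41.8 t 36.45
(515, -16, 150, 91) shift [-0.108 -0.426  0.011] rows>= 8 rotz 0.0056
(515, -16, 80, 91) shift [0.     0.     0.0933] rows>= 2 rotz 0.0
(515, -16, 21, 91) shift [0.     0.     0.0787] rows>= 2 rotz 0.0
```

View pics/t6.png

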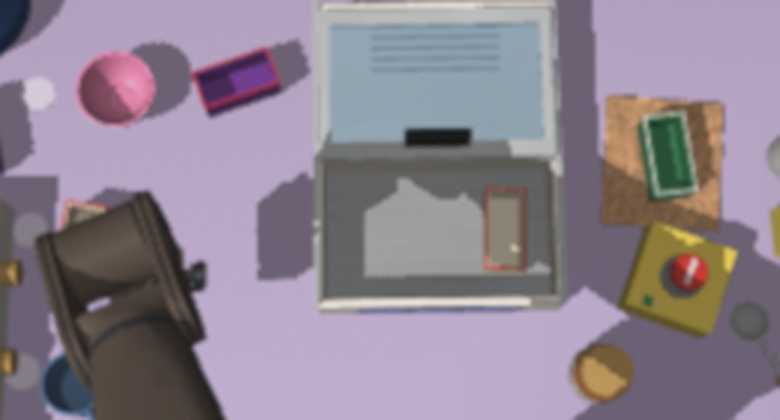

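The first cream tin stands in its slot at (515,-100), crop (506,228). Next I carry the second to the middle slot.

Emit:
{"name": "move_arm", "arguments": {
  "offset": [
    [-0.01,-0.042,0.001],
    [-0.01,-0.042,0.001],
    [-0.011,-0.042,0.001],
    [-0.011,-0.042,0.001],
    [-0.011,-0.043,0.001],
    [-0.011,-0.043,0.001],
    [-0.011,-0.043,0.001],
    [-0.011,-0.043,0.001],
    [-0.011,-0.043,0.001],
    [-0.011,-0.043,0.001],
    [0,0,0],
    [0,0,0.03],
    [0,0,0.03],
    [0,0,0.03],
    [0,0,0]
  ],
  "rot": [
    [0,0,0],
    [0,0,0],
    [0,0,0],
    [0,0,0],
    [0,0,0],
    [0,0,0],
    [0,0,0],
    [0,0,0],
    [0,0,0],
    [0,0,0],
    [0,0,0.006],
    [0,0,0],
    [0,0,0],
    [0,0,0],
    [0,0,0]
  ],
  "hand": [-1,-1,-1,-1,-1,-1,-1,-1,-1,-1,-1,-1,-1,-1,-1]
}}

```text
time_s: 38.33
eef_pos: [512.0, -14.6, 79.5]
ee_rot: [-0.004, -0.008, 1.0, 0.001]
wrist_force: [0.2, 0.2, -0.9]
grip_width: 0.576
gripper_force: 41.8
```

```bash
python3 -c "
from h import *
plan(None,(515,-16,21,91))"
```

```text
now [512.  -14.6  79.5  91. ] tilt [-0.008  0.002] F [ 0.2  0.2 -0.9] grip 0.576 41.8 t 38.325
(515, -16, 21, 91) shift [-0.0039 -0.0019  0.0781] rows>= 2 rotz -0.0002
```

Emit:
{"name": "move_arm", "arguments": {
  "offset": [
    [-0.003,-0.002,0.02],
    [0,0,0.025],
    [0,0,0.02],
    [0,0,0.014],
    [0,0,0],
    [0,0,0],
    [0,0,0],
    [0,0,0],
    [0,0,0],
    [0,0,-0.02],
    [0,0,-0.05],
    [0,0,-0.05],
    [0,0,-0.05],
    [0,0,-0.05],
    [0,0,0]
  ],
  "rot": [
    [0,0,0],
    [0,0,0],
    [0,0,0],
    [0,0,0],
    [0,0,0],
    [0,0,0],
    [0,0,0],
    [0,0,0],
    [0,0,0],
    [0,0,0],
    [0,0,0],
    [0,0,0],
    [0,0,0],
    [0,0,0],
    [0,0,0]
  ],
  "hand": [-1,-1,-1,-1,-1,-1,0.5,0.5,0.5,0.5,0.5,0.5,1,1,1]
}}

```text
time_s: 40.2
eef_pos: [519.8, -18.0, 193.8]
ee_rot: [0.005, -0.008, 1.0, -0.001]
wrist_force: [0.7, -0.8, -0.5]
grip_width: 1.0
gripper_force: 0.0
```

```bash
python3 -c "
from h import *
im=grab();print(*tins(im),sep='\n')
plan(None,(498,427,180,80),(498,427,12,80))"
```

```text
((np.int64(216), np.int64(201)), array([495. , 423.6]), array([107.2,  63.7]), -9.4, np.int32(478))
now [518.4 -17.7 191.2  90.9] tilt [ 0.005 -0.001] F [ 0.1  0.1 -0.8] grip 1.0 0.0 t 40.25
(498, 427, 180, 80) shift [0.0174 0.5933 0.0149] rows>= 12 rotz 0.0608
(498, 427, 12, 80) shift [0.    0.    0.224] rows>= 5 rotz 0.0
```

Emit:
{"name": "move_arm", "arguments": {
  "offset": [
    [0.001,0.042,0.001],
    [0.001,0.042,0.001],
    [0.001,0.042,0.001],
    [0.001,0.042,0.001],
    [0.001,0.042,0.001],
    [0.001,0.042,0.001],
    [0.001,0.042,0.001],
    [0.001,0.042,0.001],
    [0.001,0.042,0.001],
    [0.001,0.043,0.001],
    [0.001,0.043,0.001],
    [0.002,0.043,0.001],
    [0.002,0.043,0.001],
    [0.002,0.043,0.002],
    [0,0,0],
    [0,0,0],
    [0,0,0.04],
    [0,0,0.04],
    [0,0,0.04],
    [0,0,0]
  ],
  "rot": [
    [0,0,0],
    [0,0,0],
    [0,0,0],
    [0,0,0],
    [0,0,0],
    [0,0,0],
    [0,0,0],
    [0,0,0],
    [0,0,0],
    [0,0,0],
    [0,0,0],
    [0,0,0],
    [0,0,0],
    [0,0,0],
    [0,0,0.03],
    [0,0,0.03],
    [0,0,0],
    [0,0,0],
    [0,0,0],
    [0,0,0]
  ],
  "hand": [1,1,1,1,1,1,1,1,1,1,1,1,1,1,1,1,1,1,1,1]
}}

```text
time_s: 42.75
eef_pos: [494.3, 425.0, 82.3]
ee_rot: [-0.004, 0.086, 0.996, -0.003]
wrist_force: [0.6, -0.3, 0.3]
grip_width: 1.001
gripper_force: 0.0
```

```bash
python3 -c "
from h import *
plan(None,(498,427,12,80))"
```

```text
now [494.3 425.   82.3  80.1] tilt [-0.008 -0.005] F [ 0.6 -0.3  0.3] grip 1.001 0.0 t 42.75
(498, 427, 12, 80) shift [-0.0045  0.0034  0.0937] rows>= 2 rotz 0.0007
```

Emit:
{"name": "move_arm", "arguments": {
  "offset": [
    [-0.003,0.003,0.03],
    [0,0,0.03],
    [0,0,0.03],
    [0,0,0.003],
    [0,0,0],
    [0,0,0],
    [0,0,0],
    [0,0,0],
    [0,0,0],
    [0,0,0],
    [0,0,0],
    [0,0,-0.02],
    [0,0,-0.04],
    [0,0,-0.05],
    [0,0,-0.05],
    [0,0,-0.03],
    [0,0,0]
  ],
  "rot": [
    [0,0,0],
    [0,0,0],
    [0,0,0],
    [0,0,0],
    [0,0,0],
    [0,0,0],
    [0,0,0],
    [0,0,0],
    [0,0,0],
    [0,0,0],
    [0,0,0],
    [0,0,0],
    [0,0,0],
    [0,0,0],
    [0,0,0],
    [0,0,0],
    [0,0,0]
  ],
  "hand": [1,1,1,1,1,-1,-1,-1,-1,-1,-1,-1,-1,-1,-1,-1,-1]
}}

```text
time_s: 44.88
eef_pos: [500.8, 429.5, 162.7]
ee_rot: [0.002, 0.086, 0.996, 0.001]
wrist_force: [0.2, -0.3, -1.2]
grip_width: 0.578
gripper_force: 44.0
```

```bash
python3 -c "
from h import *
im=grab();H,S,V=hsv(im);print(*rect(((H<30)|(H>165))&(S>28)&roi(H.shape,302,374,172,221),50,minA=150),sep='\n')
plan(None,(515,66,150,91))"
```

```text
((np.int64(358), np.int64(196)), array([514.6, -98.4]), array([109. ,  55.1]), -1.0, np.int32(435))
((np.int64(336), np.int64(197)), array([510.7, -18.8]), array([109.8,  56.9]), 2.4, np.int32(453))
now [499.9 428.9 160.5  80.1] tilt [0.001 0.001] F [-0.2 -0.8 -1.8] grip 0.578 44.0 t 44.925
(515, 66, 150, 91) shift [-0.1027 -0.4732  0.014 ] rows>= 10 rotz -0.0603
```

Emit:
{"name": "move_arm", "arguments": {
  "offset": [
    [-0.009,-0.043,0.001],
    [-0.009,-0.043,0.001],
    [-0.009,-0.043,0.001],
    [-0.009,-0.043,0.001],
    [-0.009,-0.043,0.001],
    [-0.009,-0.043,0.001],
    [-0.009,-0.043,0.001],
    [-0.01,-0.043,0.001],
    [-0.01,-0.043,0.002],
    [-0.01,-0.043,0.002],
    [-0.01,-0.043,0.002],
    [0,0,0],
    [0,0,0],
    [0,0,0.03],
    [0,0,0.03],
    [0,0,0.03],
    [0,0,0]
  ],
  "rot": [
    [0,0,0],
    [0,0,0],
    [0,0,0],
    [0,0,0],
    [0,0,0],
    [0,0,0],
    [0,0,0],
    [0,0,0],
    [0,0,0],
    [0,0,0],
    [0,0,0],
    [0,0,-0.03],
    [0,0,-0.03],
    [0,0,0],
    [0,0,0],
    [0,0,0],
    [0,0,0]
  ],
  "hand": [-1,-1,-1,-1,-1,-1,-1,-1,-1,-1,-1,-1,-1,-1,-1,-1,-1]
}}

```text
time_s: 47.05
eef_pos: [511.9, 66.3, 78.2]
ee_rot: [-0.004, -0.008, 1.0, 0.0]
wrist_force: [-0.7, 0.1, -1.5]
grip_width: 0.577
gripper_force: 44.0
```

```bash
python3 -c "
from h import *
plan(None,(515,66,21,91))"
```

```text
now [511.9  66.3  78.2  90.9] tilt [-0.009  0.001] F [-0.7  0.1 -1.5] grip 0.577 44.0 t 47.05
(515, 66, 21, 91) shift [-0.0041 -0.0005  0.0763] rows>= 2 rotz -0.0004
```

Emit:
{"name": "move_arm", "arguments": {
  "offset": [
    [-0.003,0,0.02],
    [0,0,0.025],
    [0,0,0.02],
    [0,0,0.012],
    [0,0,0],
    [0,0,0],
    [0,0,0],
    [0,0,0],
    [0,0,0],
    [0,0,-0.02],
    [0,0,-0.05],
    [0,0,-0.05],
    [0,0,-0.05],
    [0,0,-0.05],
    [0,0.05,0],
    [0,0.06,0],
    [0,0.06,0],
    [0,0.06,0],
    [0,0.06,0],
    [0,0,0]
  ],
  "rot": [
    [0,0,0],
    [0,0,0],
    [0,0,0],
    [0,0,0],
    [0,0,0],
    [0,0,0],
    [0,0,0],
    [0,0,0],
    [0,0,0],
    [0,0,0],
    [0,0,0],
    [0,0,0],
    [0,0,0],
    [0,0,0],
    [0,0,0],
    [0,0,0],
    [0,0,0],
    [0,0,0],
    [0,0,0],
    [0,0,0]
  ],
  "hand": [-1,-1,-1,-1,-1,-1,0.5,0.5,0.5,0.5,0.5,0.5,1,1,1,1,1,1,1,1]
}}

```text
time_s: 49.55
eef_pos: [513.6, 286.1, 190.3]
ee_rot: [0.001, -0.01, 1.0, 0.0]
wrist_force: [0.4, 0.3, -0.8]
grip_width: 1.002
gripper_force: 0.0
```

```bash
python3 -c "
from h import *
im=grab();H,S,V=hsv(im);print(*rect(((H<30)|(H>165))&(S>28)&roi(H.shape,302,374,172,221),50,minA=100),sep='\n')
print('green',rect((H>45)&(H<97)&(S>60)&roi(H.shape,388,436,148,196),48,minA=60))
print('handle',rect((V<60)&roi(H.shape,320,356,158,175),116,minA=40))
cv2.imwrite('pics/t7.png',cv2.resize(im[120:260,190:450],None,fx=3,fy=3,interpolation=cv2.INTER_CUBIC)[:,:,::-1])
plan(None,(614,-15,200,0),(614,-15,93,0))"
```

```text
((np.int64(358), np.int64(196)), array([514.6, -98.2]), array([108.9,  55.4]), -1.0, np.int32(447))
((np.int64(313), np.int64(196)), array([510.9,  64.1]), array([109. ,  55.1]), 0.5, np.int32(448))
((np.int64(336), np.int64(196)), array([511. , -18.8]), array([108.8,  58.7]), 0.1, np.int32(470))
green [((np.int64(413), np.int64(171)), array([ 609.6, -306.4]), array([92. , 42.4]), 7.2, np.int32(273))]
handle [((np.int64(336), np.int64(165)), array([611. , -15.1]), array([67.9, 18.4]), -89.9, np.int32(97))]
now [513.8 284.6 190.   91.1] tilt [ 0.001 -0.   ] F [-0.8 -1.2 -0.3] grip 0.997 0.0 t 49.6
(614, -15, 200, 0) shift [-0.1261 -0.4019 -0.0133] rows>= 8 rotz 0.506
(614, -15, 93, 0) shift [0.     0.     0.1427] rows>= 3 rotz 0.0
```

View pics/t7.png

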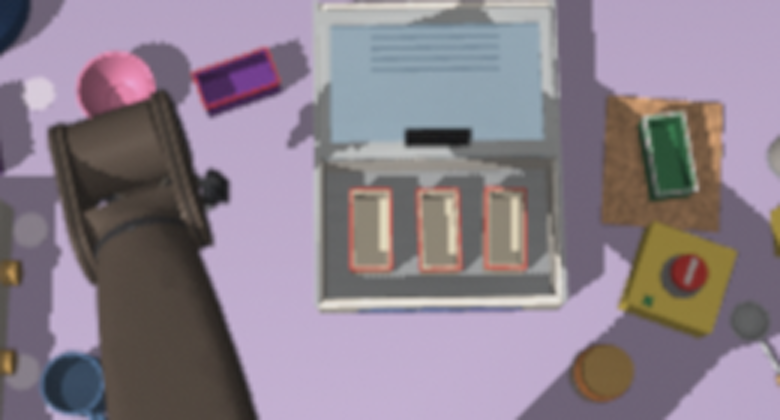

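All three cream tins stand in the tub at crop (370,229), (439,229) and (505,229), and the green one is on the mat. Now I'll shut the cover.

Emit:
{"name": "move_arm", "arguments": {
  "offset": [
    [-0.012,-0.04,-0.001],
    [-0.012,-0.04,-0.001],
    [-0.012,-0.04,-0.001],
    [-0.012,-0.04,-0.001],
    [-0.013,-0.04,-0.001],
    [-0.013,-0.04,-0.001],
    [-0.013,-0.04,-0.001],
    [-0.013,-0.04,-0.002],
    [-0.013,-0.041,-0.002],
    [-0.013,-0.041,-0.002],
    [0,0,0],
    [0,0,0],
    [0,0,0],
    [0,0,0],
    [0,0,0],
    [0,0,0],
    [0,0,0],
    [0,0,0],
    [0,0,0],
    [0,0,0]
  ],
  "rot": [
    [0,0,0],
    [0,0,0],
    [0,0,0],
    [0,0,0],
    [0,0,0],
    [0,0,0],
    [0,0,0],
    [0,0,0],
    [0,0,0],
    [0,0,0],
    [0,0,0.05],
    [0,0,0.05],
    [0,0,0.05],
    [0,0,0.05],
    [0,0,0.051],
    [0,0,0.051],
    [0,0,0.051],
    [0,0,0.051],
    [0,0,0.051],
    [0,0,0.051]
  ],
  "hand": [1,1,1,1,1,1,1,1,1,1,1,1,1,1,1,1,1,1,1,1]
}}

```text
time_s: 52.1
eef_pos: [612.8, -17.9, 199.6]
ee_rot: [0.0, 0.71, 0.704, -0.0]
wrist_force: [0.5, -0.0, 0.2]
grip_width: 1.0
gripper_force: 0.0
```

```bash
python3 -c "
from h import *
plan(None,(614,-15,94,0))"
```

```text
now [ 6.128e+02 -1.790e+01  1.996e+02 -6.000e-01] tilt [-0. -0.] F [ 0.5 -0.   0.2] grip 1.0 0.0 t 52.1
(614, -15, 94, 0) shift [0.0039 0.0016 0.1407] rows>= 3 rotz -0.0031
```

Emit:
{"name": "move_arm", "arguments": {
  "offset": [
    [0.003,0.001,0.035],
    [0,0,0.035],
    [0,0,0.035],
    [0,0,0.03],
    [0,0,0.005],
    [0,0,0],
    [0,0,0],
    [0,0,0],
    [0,0,0],
    [0,0,0],
    [0,0,0],
    [0,0,0],
    [0,0,0]
  ],
  "rot": [
    [0,0,-0.002],
    [0,0,0],
    [0,0,0],
    [0,0,0],
    [0,0,0],
    [0,0,0],
    [0,0,0],
    [0,0,0],
    [0,0,0],
    [0,0,0],
    [0,0,0],
    [0,0,0],
    [0,0,0]
  ],
  "hand": [1,1,1,1,1,1,-1,-1,-1,-1,-1,-1,-1],
  "squeeze": 40
}}

```text
time_s: 53.72
eef_pos: [614.7, -14.1, 94.7]
ee_rot: [0.001, 0.706, 0.709, 0.0]
wrist_force: [1.3, 0.6, 3.3]
grip_width: 0.18
gripper_force: 40.8
```

Emit:
{"name": "move_arm", "arguments": {
  "offset": [
    [0,0,0],
    [0,-0.02,0],
    [0,-0.03,0],
    [0,-0.03,0],
    [0,-0.03,0],
    [0,-0.03,0],
    [0,-0.03,0],
    [0,-0.03,0],
    [0,-0.02,0],
    [0,-0.014,0],
    [0,0,0],
    [0,0,0]
  ],
  "rot": [
    [0,0,0],
    [0,0,0],
    [0,0,0],
    [0,0,0],
    [0,0,0],
    [0,0,0],
    [0,0,0],
    [0,0,0],
    [0,0,0],
    [0,0,0],
    [0,0,0],
    [0,0,0]
  ],
  "hand": [-1,-1,-1,-1,-1,-1,-1,-1,-1,-1,-1,-1]
}}

```text
time_s: 55.22
eef_pos: [438.5, -17.3, 94.6]
ee_rot: [0.002, 0.705, 0.709, -0.002]
wrist_force: [-1.8, -9.3, 3.3]
grip_width: 0.175
gripper_force: 41.2
```

Emit:
{"name": "move_arm", "arguments": {
  "offset": [
    [0,-0.004,0],
    [0,-0.004,0],
    [0,0,0],
    [0,0,0]
  ],
  "rot": [
    [0,0,0],
    [0,0,0],
    [0,0,0],
    [0,0,0]
  ],
  "hand": [-1,-1,-1,-1]
}}

```text
time_s: 55.72
eef_pos: [436.6, -17.3, 94.7]
ee_rot: [0.006, 0.706, 0.708, 0.002]
wrist_force: [14.4, -7.4, -8.7]
grip_width: 0.179
gripper_force: 40.9
```

At the stop (14 N). I'll release the handle and check.

Emit:
{"name": "move_arm", "arguments": {
  "offset": [
    [0,0.004,0],
    [0,0,0],
    [0,0,0],
    [0,0,0],
    [0,0,0],
    [0,0,0],
    [0,0,-0.03],
    [0,0,-0.05],
    [0,0,-0.06],
    [0,0,0],
    [-0.05,0,0],
    [-0.05,0,0],
    [-0.05,0,0],
    [-0.05,0,0],
    [0,0,0]
  ],
  "rot": [
    [0,0,0],
    [0,0,0],
    [0,0,0],
    [0,0,0],
    [0,0,0],
    [0,0,0],
    [0,0,0],
    [0,0,0],
    [0,0,0],
    [0,0,0],
    [0,0,0],
    [0,0,0],
    [0,0,0],
    [0,0,0],
    [0,0,0]
  ],
  "hand": [-1,1,1,1,1,1,1,1,1,1,1,1,1,1,1]
}}

```text
time_s: 57.6
eef_pos: [435.6, -166.3, 197.9]
ee_rot: [-0.001, 0.707, 0.707, -0.0]
wrist_force: [-0.7, -0.2, -0.7]
grip_width: 0.999
gripper_force: 0.0
```

```bash
python3 -c "
from h import *
im=grab();H,S,V=hsv(im)
print('handle',rect((V<60)&roi(H.shape,320,356,205,220),116,minA=40))
print('red',rect(((H<8)|(H>172))&(S>100)&roi(H.shape,408,432,200,222),101))
cv2.imwrite('pics/t8.png',cv2.resize(im[120:260,190:450],None,fx=3,fy=3,interpolation=cv2.INTER_CUBIC)[:,:,::-1])
plan(None,(450,-310,200,60),(450,-310,73,60))"
```

```text
handle [((np.int64(337), np.int64(215)), array([434.5, -19.6]), array([69.9, 10.6]), -89.8, np.int32(81))]
red [((np.int64(420), np.int64(212)), array([ 449. , -312.5]), array([38.7, 29.5]), -45.9, np.int32(64))]
now [ 4.356e+02 -1.651e+02  1.978e+02  1.000e-01] tilt [-0.002  0.002] F [-0.7  0.  -0.6] grip 0.999 0.0 t 57.65
(450, -310, 200, 60) shift [-0.1932  0.0189 -0.0029] rows>= 4 rotz -0.3328
(450, -310, 73, 60) shift [0.     0.     0.1693] rows>= 4 rotz 0.0
```

View pics/t8.png

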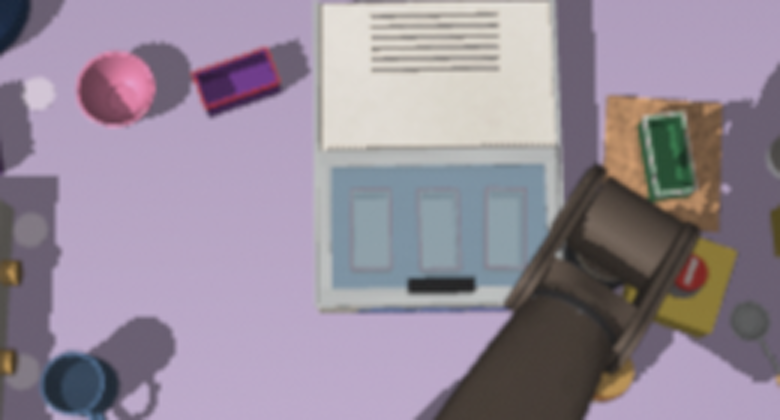

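The cover is shut with three tins visible beneath it. Now the button: staying at phi = 0 leaves the jar, mat and box clear.

Emit:
{"name": "move_arm", "arguments": {
  "offset": [
    [-0.038,0.004,0],
    [-0.038,0.004,0],
    [-0.039,0.004,0],
    [-0.039,0.004,0],
    [-0.039,0.003,0],
    [0,0,0],
    [0,0,0.04],
    [0,0,0.04],
    [0,0,0.02],
    [0,0,0],
    [0,0,0]
  ],
  "rot": [
    [0,0,0],
    [0,0,0],
    [0,0,0],
    [0,0,0],
    [0,0,0],
    [0,0,0],
    [0,0,0],
    [0,0,0],
    [0,0,0],
    [0,0,0],
    [0,0,0]
  ],
  "hand": [1,1,1,1,1,1,1,1,1,1,1]
}}

```text
time_s: 59.02
eef_pos: [451.7, -309.6, 125.3]
ee_rot: [0.001, 0.706, 0.709, 0.0]
wrist_force: [0.3, 0.3, 0.3]
grip_width: 1.001
gripper_force: 0.0
```

```bash
python3 -c "
from h import *
plan(None,(450,-309,73,0))"
```

```text
now [ 4.517e+02 -3.096e+02  1.253e+02  2.000e-01] tilt [ 0.002 -0.001] F [0.3 0.3 0.3] grip 1.001 0.0 t 59.025
(450, -309, 73, 0) shift [ 0.0008 -0.0023  0.0698] rows>= 2 rotz 0.0013
```

Emit:
{"name": "move_arm", "arguments": {
  "offset": [
    [0,-0.002,0.02],
    [0,0,0.02],
    [0,0,0.02],
    [0,0,0.008],
    [0,0,0],
    [0,0,0],
    [0,0,0],
    [0,0,0],
    [0,0,0],
    [0,0,0],
    [0,0,0],
    [0,0,0]
  ],
  "rot": [
    [0,0,0],
    [0,0,0],
    [0,0,0],
    [0,0,0],
    [0,0,0],
    [0,0,0],
    [0,0,0],
    [0,0,0],
    [0,0,0],
    [0,0,0],
    [0,0,0],
    [0,0,0]
  ],
  "hand": [1,1,1,1,1,-1,-1,-1,-1,-1,-1,-1],
  "squeeze": 25
}}

```text
time_s: 60.52
eef_pos: [452.5, -310.1, 74.6]
ee_rot: [0.004, 0.706, 0.708, 0.002]
wrist_force: [8.9, 0.6, -1.1]
grip_width: 0.506
gripper_force: 27.6
```

Emit:
{"name": "move_arm", "arguments": {
  "offset": [
    [0,0.003,0],
    [0,0,0],
    [0,0,0],
    [0,0,0],
    [0,0,0],
    [0,0,0],
    [0,0,0],
    [0,0,0],
    [0,0,0]
  ],
  "rot": [
    [0,0,0],
    [0,0,0.045],
    [0,0,0.045],
    [0,0,0.045],
    [0,0,0.045],
    [0,0,0.045],
    [0,0,0.045],
    [0,0,0],
    [0,0,0]
  ],
  "hand": [-1,-1,-1,-1,-1,-1,-1,-1,-1]
}}

```text
time_s: 61.65
eef_pos: [454.0, -310.1, 74.8]
ee_rot: [0.002, 0.935, 0.355, 0.002]
wrist_force: [5.8, 0.4, 1.7]
grip_width: 0.505
gripper_force: 27.7
```

Emit:
{"name": "move_arm", "arguments": {
  "offset": [
    [0,0,0],
    [0,0,0],
    [0,0,0],
    [0,0,0],
    [0,0,0],
    [0,0,0],
    [0,0,-0.03],
    [0,0,-0.05],
    [0,0,-0.06],
    [0,0,-0.03],
    [0,0,0],
    [0.05,0,0],
    [0.05,0,0],
    [0.05,0,0],
    [0.05,0,0],
    [0,0,0]
  ],
  "rot": [
    [0,0,0],
    [0,0,0],
    [0,0,0],
    [0,0,0],
    [0,0,0],
    [0,0,0],
    [0,0,0],
    [0,0,0],
    [0,0,0],
    [0,0,0],
    [0,0,0],
    [0,0,0],
    [0,0,0],
    [0,0,0],
    [0,0,0],
    [0,0,0]
  ],
  "hand": [1,1,1,1,1,1,1,1,1,1,1,1,1,1,1,1]
}}

```text
time_s: 63.65
eef_pos: [564.2, -207.7, 198.2]
ee_rot: [-0.001, 0.934, 0.357, -0.001]
wrist_force: [0.4, -0.5, 0.3]
grip_width: 0.999
gripper_force: 0.0
```

```bash
python3 -c "
from h import *
im=grab();H,S,V=hsv(im);a=grab('scene')
print('handle',rect((V<60)&roi(H.shape,320,356,205,222),116,minA=40))
print('green',rect((H>45)&(H<97)&(S>60)&roi(H.shape,388,436,148,196),48,minA=60))
A=cv2.resize(a[190:260,170:250],None,fx=5,fy=5);B=cv2.resize(im[120:260,300:450],(375,350))
cv2.imwrite('pics/t9.png',np.hstack([A,B])[:,:,::-1]);plan(None)"
```

```text
handle [((np.int64(337), np.int64(215)), array([434.5, -19.6]), array([69.9, 10.6]), -89.8, np.int32(81))]
green []
now [ 563.  -209.4  198.6  -48.3] tilt [-0.003  0.001] F [-0.4 -0.2  0.1] grip 0.999 0.0 t 63.75
```

View pics/t9.png

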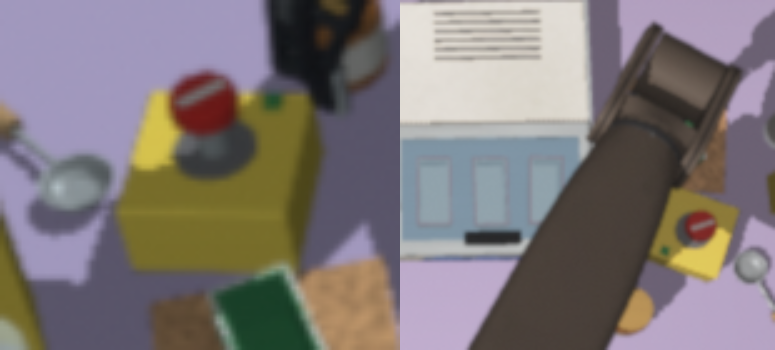

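The button head is back at its starting height (crop row 72), its bar has turned, and the cover is shut. One last numeric check of the green tin, then I hand in.

```bash
python3 -c "
from h import *
a=grab('scene');H,S,V=hsv(a)
print(rect((H>45)&(H<97)&(S>80)&roi(H.shape,190,265,235,300),51,'scene',60))
r=ctrl.close_job();print(r)"
```

```text
[((np.int64(224), np.int64(257)), array([ 611.1, -306.1]), array([91. , 42.9]), 7.1, np.int32(338)), ((np.int64(230), np.int64(274)), array([ 680.4, -300.4]), array([48. , 26.3]), -83.0, np.int32(120))]
the job is handed in; nothing more can be done
None
```

The job is done and handed in, though no verdict came back: the green tin is on the cork mat, all three cream tins are in the tub under the fully shut cover, and the red button has been turned clockwise and is up.

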